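Fit the batteries of a pepper mill and snap its head on

TASK

The electric pepper mill stands open: stand the two loose batteries in its two bores, one in each, all the way down and with the nub upwards, then set its head over the neck and press straight down until it clicks, and keep pressing until it sits fully home against the shoulder. Finish while still holding the head and pressing it firmly down, not letting go; keep the mill standing, and leave the mug, onion, lemon and salt shaker where they are.

Things in the scene. Friction and masses are not known exactly. Their poses are not given: they have to be found in the camera images.
- mill: open electric pepper mill standing loose on the worktop, about 0.7 kg: upright steel and black cylinder 62 mm wide (foot 68 mm) up to a flat shoulder 90 mm above its underside; above it a round white neck 48 mm wide, 26 mm tall, its flat top 116 mm up, with two bores side by side. Origin: centre of the underside, z up the axis, x along the line of the two bores
- mill_bore0 (a point): centre of the mouth of the first bore, level with the neck's top, 10.5 mm from the axis along the mill's +x. Each bore is vertical, round, 17 mm wide and 46 mm deep, its mouth countersunk to 20 mm
- mill_bore1 (a point): centre of the mouth of the second bore, level with the neck's top, 10.5 mm from the axis along the mill's -x
- mill_bore0_floor (a point): centre of the first bore's floor, 46 mm below its mouth
- mill_bore1_floor (a point): centre of the second bore's floor, 46 mm below its mouth
- mill_shoulder (a point): centre of the mill's shoulder (on the axis, 90 mm above its underside), where the head's rim comes to rest. 11.5 mm above it two sprung steel balls, the catches, stand 3.5 mm out of the neck's sides, at the mill's +y and -y; they give way inwards
- mill_head: the mill's head (its snap cap), standing mouth down on the worktop, about 0.1 kg: steel bell 62 mm wide and 39 mm tall with a knob on top, 68 mm in all. Origin: centre of the lower rim, z up. Hollow, 34 mm deep: mouth 54 mm wide, narrowing to a lip of 50.4 mm, with a wider groove above. Goes onto the neck at any turn. When home, its origin is 90 mm above the mill's origin
- mill_head_knob (a point): on the head's axis, 54 mm above its rim: middle of the round knob, 34 mm wide with straight sides, 29 mm tall; grip here from above, fingertips down to the bell's flat top (39 mm above the rim)
- mill_head_rim (a point): centre of the head's lower rim. Set down loosely on the neck, the rim rests on the catches about 15 mm above the shoulder. Pressed from there, held upright, resistance climbs to about 10 N (to 16 N if crooked), gives way with a click when the rim is about 6 mm above the shoulder, and rises again when the rim meets the shoulder
- cell_a: one AA battery standing upright on the worktop: white cylinder with a black band near the top, 14.5 mm in diameter, 50.5 mm tall with a 5.5 mm nub on its upper end; origin at the centre of its lower end, z towards the nub. Seated, its lower end lies on the bore's floor and its nub stands 4.5 mm above the neck. Either battery may go into either bore
- cell_b: the other, identical battery
- mug_1: white mug with a leaf pattern, about 95 mm tall, behind the work; not to be moved
- onion_1: brown onion, about 80 mm wide and 94 mm tall, behind the work; not to be moved
- lemon_1: yellow lemon, about 72 mm long and 56 mm tall, behind the work; not to be moved
- mill_2: small glass salt shaker with a steel top, 44 mm wide, 90 mm tall, behind the work; not to be moved

How it is judged:
On the way, in this order (a step that is already met when the one before it is completed fails the run):
1. one battery stands fully down in a bore ((((horizontal distance between cell_a and mill_bore0_floor below 0.004 m or horizontal distance between cell_a and mill_bore1_floor below 0.004 m) and z of cell_a in the frame of mill between 0.065 and 0.073 m and angle between cell_a's own z axis and vertical below 0.15 rad) or ((horizontal distance between cell_b and mill_bore0_floor below 0.004 m or horizontal distance between cell_b and mill_bore1_floor below 0.004 m) and z of cell_b in the frame of mill between 0.065 and 0.073 m and angle between cell_b's own z axis and vertical below 0.15 rad))), for 0.1 s.
2. both batteries stand fully down in their bores ((horizontal distance between cell_a and mill_bore0_floor below 0.004 m or horizontal distance between cell_a and mill_bore1_floor below 0.004 m) and z of cell_a in the frame of mill between 0.065 and 0.073 m and angle between each of cell_a, cell_b's own z axis and vertical below 0.15 rad and (horizontal distance between cell_b and mill_bore0_floor below 0.004 m or horizontal distance between cell_b and mill_bore1_floor below 0.004 m) and z of cell_b in the frame of mill between 0.065 and 0.073 m), for 0.1 s.
3. the head has clicked past the catches and sits home on the shoulder (all of step 2 and z of mill_head in the frame of mill below 0.0915 m and horizontal distance between mill_head and mill_shoulder below 0.004 m and angle between each of mill_head, mill's own z axis and vertical below 0.06 rad), for 0.2 s.
At the end, for the whole second after the job is handed in: Both batteries in the bores, nub up, within 3 mm of the floor and 4 mm of the axis; head clicked home: rim within 1.5 mm of the shoulder, 4 mm of the axis, upright within 0.06 rad like the mill on the worktop; gripper still on the head (over 2 N), pressing it onto the mill with over 4 N (all of step 3 and contact force between the fingers and mill_head above 2 N and contact force between mill_head and mill above 4 N and height (world z) of mill between -0.004 and 0.004 m); the arm keeps its last pose, push and grip.
It fails at once if the mill is tipped by more than 0.2 rad (angle between mill's own z axis and vertical above 0.2 rad).
It fails at once if the mug is moved by more than 20 mm (distance of mug_1 from where it was at the start of the episode above 0.02 m).
It fails at once if the onion is moved by more than 20 mm (distance of onion_1 from where it was at the start of the episode above 0.02 m).
It fails at once if the lemon is moved by more than 20 mm (distance of lemon_1 from where it was at the start of the episode above 0.02 m).
It fails at once if the salt shaker is moved by more than 20 mm (distance of mill_2 from where it was at the start of the episode above 0.02 m).
It also fails if it takes over 72 s, if anything falls off the work surface, if the arm or the gripper's body presses on something with over 40 N, if the wrist force passes 120 N, or if a joint passes its speed limit or range.

ROBOT

A 6-joint arm with a two-finger parallel gripper is mounted at the origin on a cart in front of the work surface, level with it; the furniture and walls round the work are solid. World frame = base frame: x ahead of the robot, y to its left, z up, the work surface at z = 0. Lengths are in m, angles in rad, forces in N, time in s.
With the tool pointing down it reaches from about 0.3 to 0.75 m from the base axis. Payload 8.5 kg.
Tool frame: the origin (TCP) lies at the very end of the fingers, on their centre line; the grasp point (between the pads) lies 19 mm behind it; z points along the fingers, y is the direction in which the jaws open and shut (so a half turn about z gives the same grasp; the last joint's range is limited). The gripper opens to 85 mm and grips with 20 to 120 N. Pads are 22 mm wide; open, the fingers measure 114 mm over their backs; the gripper's body (76 mm by 85 mm) begins 54 mm behind the grasp point. The pads swing forward as they close: fully open they stand 13 mm farther back than shut.
Start: joints at [1.013, 0.381, 1.297, -0, 1.464, -0.215], TCP at [0.185, 0.518, 0.231] pointing down, gripper open.
Joint ranges: [-3.11, 3.11], [-0.89, 2.33], [0.22, 2.48], [-1.42, 4.56], [0.17, 2.85], [-2.88, 2.88]. Speed limits (rad/s): [2.39, 2.39, 3.14, 3.14, 3.14, 3.14].

INTERFACE

Orientations are given as a rotation vector (axis times angle).
In Python, from plant import readout, cams, ticket gives the robot as it stands.
- The arm moves only by the tool play_rows, never from a script. Its arguments are lists of equal length, an entry for each row: "travel": the shift along the tool's x, y, z in mm, a list of three; "yaw": the turn about the tool's z in rad. In form: {"travel": [[x, y, z], ...], "yaw": [yaw, ...]}. A call has 1 to 12 rows; each row shifts and turns the commanded pose from where the row before left it, along the tool's axes as they then stand; what a row does not reach is not made up. A row lasts 1/8 s, in which the tool goes at most 62.5 mm and 10.7 degrees, less where a joint would pass 70% of its speed; a pose out of reach is approached as far as the arm can. A call is refused whole if a number of a shift passes 62.5 or a number of a turn 0.188, either way. A call with a gripper value outside its range is refused whole. "fingers" is the finger opening in mm, from 0 to 85.4, set as the call begins (left out, the last holds). The fingers move at their own pace and stop on an object; the grip force is fixed at half the most. Time passes only in rows, so rows that do not move let the fingers close. It gives the time, the measured TCP pose, the force and the opening at its end, in the units of the state.
- readout.observe(): the state, without advancing time (a new reading comes with each control period).
- cams.capture(name): name is "scene" or "top" or "wrist"; returns (picture, depth): 420x560x3 uint8, red, green, blue; 420x560 float32, m along the optical axis (not along the pixel's ray), 0 where there is no reading.
- cams.camera_info(name): a dict with "mtx" (3x3 intrinsics, pixels), "distortion" ([k1, k2, p1, p2, k3] as OpenCV has them; the pictures are not rectified), "view" (4x4, takes a point from world to camera coordinates); the wrist camera has in their place "tool_from_camera" (4x4, takes a point from camera to tool coordinates, whose origin is the TCP and whose axes are the flange's). Camera axes: x right, y up, looking along -z (the intrinsics and any distortion apply to the point x, -y, -z); pixel columns grow to the right and rows downward; lengths in m; the calibration is good to about 2 mm. A picture is of the moment at which its call begins: read the wrist's pose just before it. camera_info takes no time and is no camera call.
- ticket.finish_job(): hands the job in, once; it reports no verdict.
The state is a dict: "t": time; "joints": joint angles; "joint_vel": joint speeds; "tau": joint torques, N m; "tcp_pos": TCP position; "eef_rot": TCP orientation; "wrist_force": force on the tool from outside, world axes, zero at the start; "wrist_torque": the same for the moment, N m; "grip_width": opening from 0.0 (shut) to 1.0 (fully open).
Only numpy, scipy, OpenCV 4.12 (cv2) and the standard library are available. Lean on these libraries where they do the work, as an engineer would, in place of code of your own. Each camera call takes 0.05 s, during which the arm holds its last target. There are 200 camera calls.

## Working session

There is one attempt and no reset: what is moved stays moved. The work goes in short steps, Python scripts to look and compute and a tool call to move; the robot and the scene stay as the last step left them, time stands still between calls to the robot, and variables do not carry over. Pictures are saved under pics/ and viewed, about 8 in all and at most 12, crops included, and the job is handed in when it is done.

Besides the shell and the picture viewer there is one more tool, called as a command line: name --pt "numbers of a row" for each row, then --argument value for the rest. play_rows: Moves the arm, as the interface text tells. Its arguments: {"type":"object","properties":{"travel":{"type":"array","items":{"type":"array","items":{"type":"number"}}},"yaw":{"type":"array","items":{"type":"number"}},"fingers":{"type":"number"}},"required":["travel","yaw"]}

```bash
mkdir -p pics; ls; cat > h.py <<'E'
import numpy as np, cv2
from plant import readout, cams, ticket
from scipy.spatial.transform import Rotation as R
def save(n,im): cv2.imwrite('pics/'+n+'.png',cv2.cvtColor(im,cv2.COLOR_RGB2BGR))
def ext(name,st=None):
    i=cams.camera_info(name)
    if name=='wrist':
        T=np.eye(4);T[:3,:3]=R.from_rotvec(st['eef_rot']).as_matrix();T[:3,3]=st['tcp_pos']
        return i,T@np.array(i['tool_from_camera'])
    return i,np.linalg.inv(np.array(i['view']))
def rays(name,uv,st=None):
    i,C=ext(name,st)
    p=cv2.undistortPoints(np.array(uv,float).reshape(-1,1,2),np.array(i['mtx']),np.array(i['distortion']))[:,0]
    d=np.c_[p[:,0],-p[:,1],-np.ones(len(p))]
    return C[:3,3],d@C[:3,:3].T
def onplane(name,uv,z,st=None):
    o,d=rays(name,uv,st); return o+d*((z-o[2])/d[:,2])[:,None]
def cloud(name,D,st=None):
    o,d=rays(name,np.stack(np.meshgrid(np.arange(D.shape[1]),np.arange(D.shape[0])),-1),st)
    P=o+d*D.reshape(-1,1); P[D.ravel()==0]=np.nan
    return P.reshape(D.shape+(3,))
E
python3 - <<'E'
from h import *
s=readout.observe();print(s)
a,d=cams.capture('scene');b,e=cams.capture('top')
np.savez('first.npz',a=a,d=d,b=b,e=e)
save('scene0',a);save('top0',b)
for n in('scene','top','wrist'):print(n,cams.camera_info(n))
E
```

```text
pics
{'t': 0.0, 'joints': array([ 1.01269964e+00,  3.81191380e-01,  1.29827585e+00,  1.88929894e-05,
        1.46357496e+00, -2.15311149e-01]), 'joint_vel': array([-0.00069397,  0.00047056,  0.0006227 ,  0.00016322, -0.00112097,
       -0.00057252]), 'tau': array([ 6.05565492e-04, -4.48451936e+01, -2.31275922e+01, -1.54900436e-04,
        4.75440320e-03,  8.66323461e-06]), 'tcp_pos': array([0.18470628, 0.51774697, 0.23070916]), 'eef_rot': array([-5.35720778e-01, -3.09500556e+00,  2.09729100e-03]), 'wrist_force': array([-1.1781515 ,  0.10284286,  0.18946648]), 'wrist_torque': array([ 0.0655469 , -0.03728068,  0.02051237]), 'grip_width': 1.0013910036117737}
scene {'mtx': array([[541.3836359 ,   0.        , 277.5988282 ],
       [  0.        , 541.3836359 , 209.92482557],
       [  0.        ,   0.        ,   1.        ]]), 'distortion': array([-0.04838121,  0.        ,  0.        ,  0.        ,  0.        ]), 'view': array([[ 0.28619858, -0.95798141, -0.01902595, -0.13479077],
       [ 0.66038366,  0.18282573,  0.72833246, -0.45169093],
       [-0.69425053, -0.22101214,  0.68495973, -1
[... 502 characters left out ...]
285, -1.47067725],
       [ 0.        ,  0.        ,  0.        ,  1.        ]])}
wrist {'mtx': array([[325.02694141,   0.        , 277.9726968 ],
       [  0.        , 325.02694141, 204.71045969],
       [  0.        ,   0.        ,   1.        ]]), 'distortion': array([-0.07239943,  0.        ,  0.        ,  0.        ,  0.        ]), 'tool_from_camera': array([[-1.27591088e-04,  9.45307801e-01,  3.26179622e-01,
         8.38886517e-02],
       [ 9.99999605e-01, -1.66180766e-04,  8.72779883e-04,
         4.49701739e-04],
       [ 8.79250411e-04,  3.26179605e-01, -9.45307406e-01,
        -1.43241711e-01],
       [ 0.00000000e+00,  0.00000000e+00,  0.00000000e+00,
         1.00000000e+00]])}
```

```bash
python3 - <<'E'
import cv2,numpy as np
a=cv2.imread('pics/scene0.png');b=cv2.imread('pics/top0.png')
cv2.imwrite('pics/both.png',cv2.resize(np.vstack([a,b])[:, :],(560,840))[:,:] if 0 else cv2.resize(np.hstack([a,b]),(800,300)))
E
```

```text
(no output)
```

View pics/scene0.png

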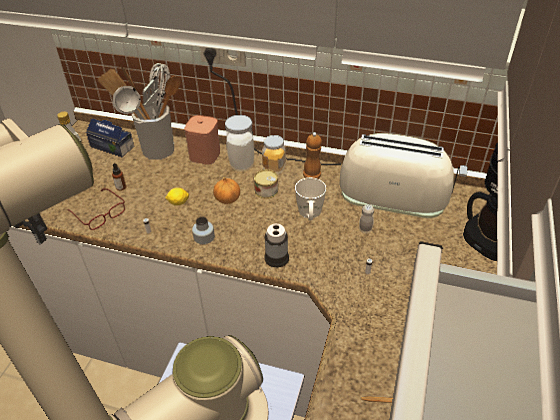

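View pics/top0.png

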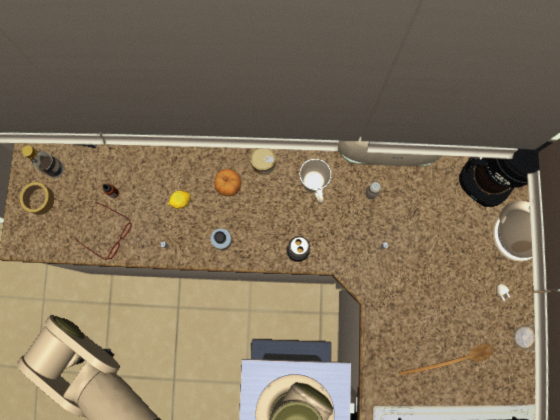

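Mill at top pixel (298,248), head (220,239), batteries at (163,245) and (385,245). The same things are in the scene view at (277,245), (203,231), (146,224) and (369,265). Next I measure them with the depth.

```bash
python3 - <<'E'
from h import *
f=np.load('first.npz')
for cam,D,S in(('scene',f['d'],dict(mill=(277,245),head=(203,231),c1=(146,224),c2=(369,265),shaker=(367,217),mug=(310,198))),('top',f['e'],dict(mill=(298,248),head=(220,239),c1=(163,245),c2=(385,245)))):
    P=cloud(cam,D)
    for k,(u,v) in S.items():
        w=P[v-26:v+27,u-22:u+23].reshape(-1,3)
        w=w[w[:,2]>.012]
        if k[0]=='c':
            c0=P[v-9:v+10,u-8:u+9].reshape(-1,3); w=c0[c0[:,2]>.012]
        zt=np.nanpercentile(w[:,2],97) if len(w) else 0
        t=w[w[:,2]>zt-.012]
        print(cam,k,len(w),'zmax',zt.round(4),'all xy mid',((w.min(0)+w.max(0))/2).round(4),'ext',np.ptp(w,0).round(3),'topmean',t.mean(0).round(4))
# rays: battery top at .0505
print(onplane('top',[(163,243.5),(385,244.5),(298,245),(220,238)],[.05,.05,.116,.068]))
print(onplane('scene',[(146,220),(369,261),(276,230),(203,222)],[.05,.05,.116,.068]))
E
```

```text
scene mill 857 zmax 0.12 all xy mid [0.4684 0.0038 0.068 ] ext [0.061 0.065 0.112] topmean [0.4728 0.0041 0.1162]
scene head 434 zmax 0.0718 all xy mid [0.4957 0.2329 0.0435] ext [0.06  0.063 0.063] topmean [0.4959 0.2318 0.0686]
scene c1 58 zmax 0.0546 all xy mid [0.4719 0.4    0.0342] ext [0.016 0.015 0.044] topmean [0.4719 0.3985 0.05  ]
scene c2 70 zmax 0.054 all xy mid [ 0.4923 -0.2477  0.0344] ext [0.017 0.015 0.045] topmean [ 0.4915 -0.2483  0.0502]
scene shaker 954 zmax 0.0895 all xy mid [ 0.7038 -0.1986  0.0546] ext [0.145 0.141 0.085] topmean [ 0.6813 -0.2227  0.0853]
scene mug 1086 zmax 0.0982 all xy mid [ 0.7335 -0.0292  0.0575] ext [0.25  0.109 0.091] topmean [ 0.6866 -0.036   0.0929]
top mill 452 zmax 0.1211 all xy mid [0.4717 0.0076 0.0685] ext [0.064 0.063 0.112] topmean [0.4724 0.007  0.1157]
top head 362 zmax 0.0709 all xy mid [0.496  0.236  0.0432] ext [0.061 0.061 0.062] topmean [0.496  0.2361 0.0671]
top c1 35 zmax 0.0545 all xy mid [0.4701 0.4013 0.0365] ext [0.015 0.014 0.043] topmean [0.4699 0.4015 0.0491]
top c2 26 zmax 0.0539 all xy mid [ 0.4905 -0.2447  0.0356] ext [0.013 0.01  0.037] topmean [ 0.4911 -0.2449  0.0494]
[[ 0.47197232  0.40127435  0.05      ]
 [ 0.4921764  -0.24602936  0.05      ]
 [ 0.47375395  0.00911812  0.116     ]
 [ 0.49215318  0.23244975  0.068     ]]
[[ 0.4741951   0.39864948  0.05      ]
 [ 0.49203419 -0.24824566  0.05      ]
 [ 0.47461363  0.00320695  0.116     ]
 [ 0.49466293  0.22606374  0.068     ]]
```

play_rows --pt "0 0 0" --pt "0 0 0" --pt "-36 -15 9" --pt "-36 -15 9" --pt "-36 -15 9" --pt "-36 -15 9" --pt "-36 -15 9" --pt "-36 -15 9" --pt "-36 -14 9" --pt "-34 -14 9" --pt "0 0 0" --pt "0 0 0" --yaw '[-0.172,-0.171,0,0,0,0,0,0,0,0,0,0]'

```text
t: 1.6
tcp_pos: [0.4703, 0.4002, 0.1592]
eef_rot: [0.001, -3.141, 0.0]
wrist_force: [-0.3, 0.1, -0.6]
grip_width: 1.0
```

```bash
cat >> h.py <<'E'
def delta(target):
    s=readout.observe();M=R.from_rotvec(s['eef_rot']).as_matrix()
    print('tcp',s['tcp_pos'].round(4),'jaw',M[:,1].round(3),'F',s['wrist_force'].round(1),'w',round(s['grip_width'],3),'t',s['t'])
    print('tool delta mm',(M.T@(np.array(target)-s['tcp_pos'])*1000).round(1))
E
python3 - <<'E'
from h import *
delta([.471,.400,.155])
s=readout.observe();a,d=cams.capture('wrist');np.savez('w1.npz',a=a,d=d,**s);save('w1',a)
P=cloud('wrist',d,s).reshape(-1,3)
n=np.linalg.norm(P[:,:2]-[.471,.4],axis=1)
w=P[(n<.04)&(P[:,2]>.01)&(P[:,2]<.06)]
print(len(w),w.min(0),w.max(0)); t=w[w[:,2]>.043];print(t.mean(0),t.min(0),t.max(0))
E
```

```text
tcp [0.4703 0.4002 0.1592] jaw [-0.  1. -0.] F [-0.3  0.1 -0.6] w 1.0 t 1.6
tool delta mm [-0.7 -0.2  4.2]
425 [0.46429626 0.39357955 0.01033564] [0.4784625  0.407964   0.05220113]
[0.47085994 0.40085956 0.04945789] [0.46441923 0.39368949 0.04323211] [0.4784625  0.40783536 0.05220113]
```

View pics/w1.png

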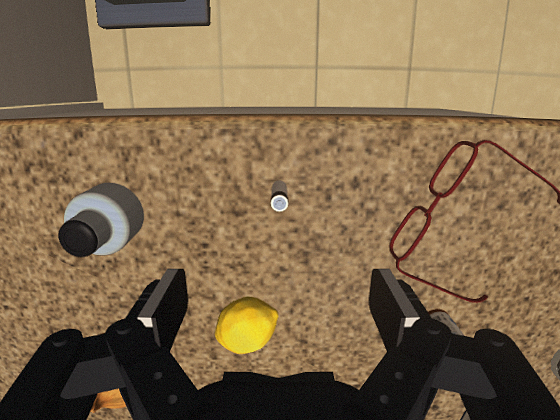

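The wrist view shows the battery at (280,203), on the jaw midline. The depth gives (0.471, 0.4008) with its top at about 0.05, which fits. Descending and gripping.

play_rows --pt "-1 0.5 30" --pt "0 0 30" --pt "0 0 30" --pt "0 0 25" --pt "0 0 15" --pt "0 0 5" --pt "0 0 0" --pt "0 0 0" --yaw '[0,0,0,0,0,0,0,0]' --fingers 40

```text
t: 2.65
tcp_pos: [0.4722, 0.4008, 0.0253]
eef_rot: [-0.0, 3.14, 0.001]
wrist_force: [-0.3, 0.4, 0.9]
grip_width: 0.47
```

play_rows --pt "0 0 0" --pt "0 0 0" --pt "0 0 0" --pt "0 0 0" --pt "0 0 0" --pt "0 0 0" --pt "0 0 0" --pt "0 0 0" --yaw '[0,0,0,0,0,0,0,0]' --fingers 0

```text
t: 3.65
tcp_pos: [0.4721, 0.4006, 0.0249]
eef_rot: [-0.0, 3.141, 0.001]
wrist_force: [0.1, -0.8, 6.9]
grip_width: 0.132
```

play_rows --pt "0 0 -25" --pt "0 0 -50" --pt "0 0 -50" --pt "0 0 -50" --pt "0 0 -10" --pt "0 -20 0" --pt "0 -50 0" --pt "0 -55 0" --pt "0 -55 0" --pt "0 -55 0" --pt "0 -55 0" --pt "0 -50 0" --yaw '[0,0,0,0,0,0,0,0,0,0,0,0]'

```text
t: 5.15
tcp_pos: [0.4713, 0.0588, 0.2084]
eef_rot: [-0.0, -3.14, -0.0]
wrist_force: [0.3, -0.3, -1.3]
grip_width: 0.136
```

play_rows --pt "0 -40 0" --pt "0 -15 0" --pt "0 0 0" --pt "0 0 0" --yaw '[0,0,0,0]'

```text
t: 5.65
tcp_pos: [0.4718, 0.0067, 0.2091]
eef_rot: [0.002, -3.141, -0.001]
wrist_force: [0.4, 0.8, 0.4]
grip_width: 0.129
```

```bash
python3 - <<'E'
from h import *
delta([.471,.006,.21])
s=readout.observe();a,d=cams.capture('wrist');np.savez('w2.npz',a=a,d=d,**s);save('w2',a)
P=cloud('wrist',d,s)
Q=P.reshape(-1,3);n=np.linalg.norm(Q[:,:2]-[.471,.006],axis=1)
w=Q[(n<.04)&(Q[:,2]>.11)&(Q[:,2]<.122)]
print(len(w),w.min(0),w.max(0),(w.min(0)+w.max(0))/2,w.mean(0))
w=Q[(n<.05)&(Q[:,2]>.082)&(Q[:,2]<.095)];print('shoulder',len(w),w.min(0),w.max(0))
E
```

```text
tcp [0.4718 0.0067 0.2091] jaw [-0.001  1.     0.   ] F [0.4 0.8 0.4] w 0.129 t 5.65
tool delta mm [ 0.8 -0.7 -0.9]
2267 [ 0.44938295 -0.01823979  0.11000431] [0.49797796 0.02874948 0.11908803] [0.47368045 0.00525485 0.11454617] [0.47221179 0.00526232 0.11590928]
shoulder 1247 [ 0.44258039 -0.02485254  0.08224632] [0.49301797 0.0358925  0.09499055]
```

View pics/w2.png

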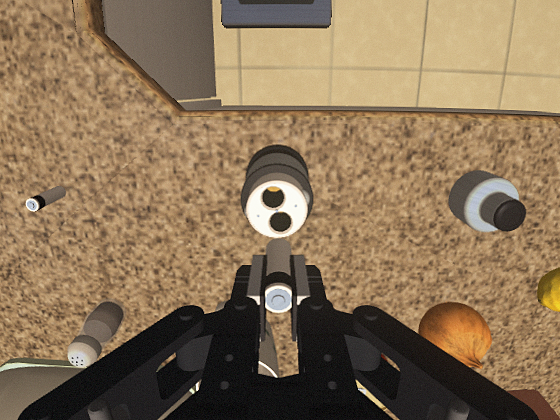

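The wrist view shows the neck at (277,208), the bores at (274,197) and (281,222), and the held battery's nub at (278,298) with its lower end near (279,243).

```bash
python3 - <<'E'
from h import *
f=dict(np.load('w2.npz'));a=f['a'];s={k:f[k] for k in('tcp_pos','eef_rot')}
g=cv2.cvtColor(a,cv2.COLOR_RGB2GRAY)
wm=cv2.inRange(g[170:242,235:320],150,255)
c=max(cv2.findContours(wm,cv2.RETR_EXTERNAL,cv2.CHAIN_APPROX_NONE)[0],key=cv2.contourArea)
e=cv2.fitEllipse(cv2.convexHull(c));print('neck ell',np.array(e[0])+[235,170],e[1],onplane('wrist',[np.array(e[0])+[235,170]],.116,s))
fill=np.zeros_like(wm);cv2.drawContours(fill,[cv2.convexHull(c)],-1,255,-1)
dk=cv2.bitwise_and(fill,cv2.bitwise_not(wm))
n,l,st,ce=cv2.connectedComponentsWithStats(dk)
for i in range(1,n):
  if st[i,4]>80:
    cc=cv2.findContours((l==i).astype(np.uint8),cv2.RETR_EXTERNAL,cv2.CHAIN_APPROX_NONE)[0][0]
    q=cv2.fitEllipse(cc);uv=np.array(q[0])+[235,170];print('bore',st[i,4],uv,q[1],onplane('wrist',[uv],.116,s))
print('nub ray',onplane('wrist',[(278,298)],s['tcp_pos'][2]+.0255,s))
save('w2c',cv2.resize(a[165:320,210:345],None,fx=4,fy=3.8,interpolation=cv2.INTER_CUBIC)[:600])
E
```

```text
neck ell [275.8155365  210.62516403] (59.260372161865234, 67.20263671875) [[0.47435126 0.00515934 0.116     ]]
bore 328 [272.60699463 197.74517632] (17.836219787597656, 22.281816482543945) [[0.46388975 0.00271964 0.116     ]]
bore 340 [279.88154602 221.19889069] (19.218461990356445, 20.72260856628418) [[0.48315709 0.00833382 0.116     ]]
nub ray [[0.47094118 0.0068916  0.23457577]]
```

View pics/w2c.png

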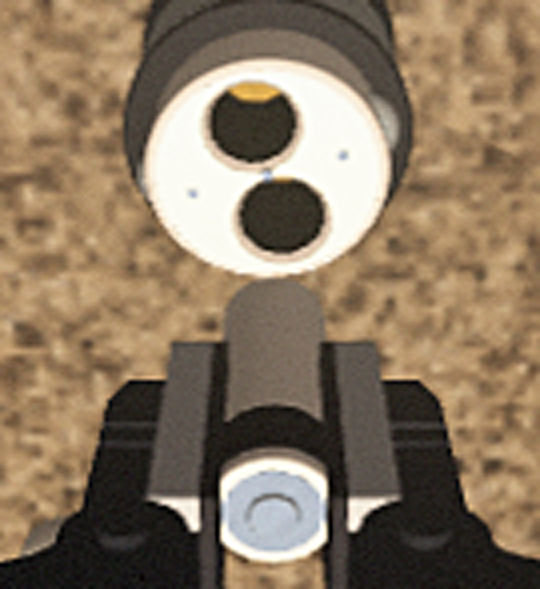

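```bash
python3 - <<'E'
from h import *
f=dict(np.load('w2.npz'));s={k:f[k] for k in('tcp_pos','eef_rot')}
z=s['tcp_pos'][2]
print('nub',onplane('wrist',[(278.3,299.7)],z+.0255,s),'low far edge',onplane('wrist',[(278.8,238.7)],z-.025,s))
print('bores',onplane('wrist',[(273.5,197.4),(281,221.8),(276.7,209)],.116,s))
P=cloud('wrist',f['d'],s); print(P[290:306:3,278],P[240:262:4,279])
E
```

```text
nub [[0.47180815 0.0070214  0.23457577]] low far edge [[0.46651535 0.00732136 0.18407577]]
bores [[0.46361228 0.00340234 0.116     ]
 [0.48366297 0.00921161 0.116     ]
 [0.47301406 0.00584395 0.116     ]]
[[0.46683679 0.00688658 0.23469268]
 [0.46874176 0.0068887  0.23409521]
 [0.46899217 0.00688972 0.23592154]
 [0.47127997 0.00689212 0.23481736]
 [0.47245685 0.00689376 0.23531364]
 [0.47324863 0.00689514 0.23633513]] [[0.46503819 0.00741949 0.1889449 ]
 [0.46494789 0.00740621 0.19416912]
 [0.46469824 0.00739245 0.1994431 ]
 [0.46392097 0.0073756  0.20547312]
 [0.46501131 0.0073726  0.20767981]
 [0.46465483 0.00735989 0.21244867]]
```

play_rows --pt "-6 1 0" --pt "-5.7 1 0" --pt "0 0 20" --pt "0 0 10" --pt "0 0 0" --pt "0 0 0" --pt "0 0 0" --yaw '[-0.14,-0.14,0,0,0,0,0]'

```text
t: 6.58
tcp_pos: [0.4837, 0.0083, 0.1798]
eef_rot: [-0.439, 3.11, -0.001]
wrist_force: [-1.0, 0.0, 0.2]
grip_width: 0.127
```

```bash
python3 - <<'E'
from h import *
delta([.4836,.0088,.119])
E
```

```text
tcp [0.4837 0.0083 0.1798] jaw [-0.277  0.961 -0.   ] F [-1.   0.   0.2] w 0.127 t 6.575
tool delta mm [ 0.   0.5 60.8]
```

play_rows --pt "0 0.5 20" --pt "0 0 12" --pt "0 0 6" --pt "0 0 6" --pt "0 0 5" --pt "0 0 0" --yaw '[0,0,0,0,0,0]'

```text
t: 7.32
tcp_pos: [0.4833, 0.0088, 0.1302]
eef_rot: [0.439, -3.11, -0.0]
wrist_force: [0.3, 0.2, 0.2]
grip_width: 0.129
```

play_rows --pt "0 0 4" --pt "0 0 4" --pt "0 0 2.5" --pt "0 0 0" --pt "0 0 0" --yaw '[0,0,0,0,0]'

```text
t: 7.95
tcp_pos: [0.4834, 0.0088, 0.1199]
eef_rot: [-0.439, 3.111, -0.0]
wrist_force: [-0.5, 0.8, -0.7]
grip_width: 0.133
```

play_rows --pt "0 0 0" --pt "0 0 0" --pt "0 0 0" --pt "0 0 0" --pt "0 0 -10" --pt "0 0 -40" --pt "0 0 -40" --pt "0 0 0" --pt "0 0 0" --yaw '[0,0,0,0,0,0,0,0,0]' --fingers 40

```text
t: 9.07
tcp_pos: [0.483, 0.0089, 0.2095]
eef_rot: [0.439, -3.11, -0.0]
wrist_force: [-0.3, -0.4, -0.4]
grip_width: 0.467
```

```bash
python3 - <<'E'
from h import *
delta([.4917,-.2465,.16])
s=readout.observe();a,d=cams.capture('wrist');np.savez('w3.npz',a=a,d=d,**s);save('w3',a[100:340,180:400]) if 0 else save('w3',cv2.resize(a[130:280,170:370],(800,600)))
E
```

```text
tcp [0.483  0.0089 0.2095] jaw [-0.277  0.961  0.   ] F [-0.3 -0.4 -0.4] w 0.467 t 9.075
tool delta mm [  62.2 -247.9   49.5]
```

View pics/w3.png

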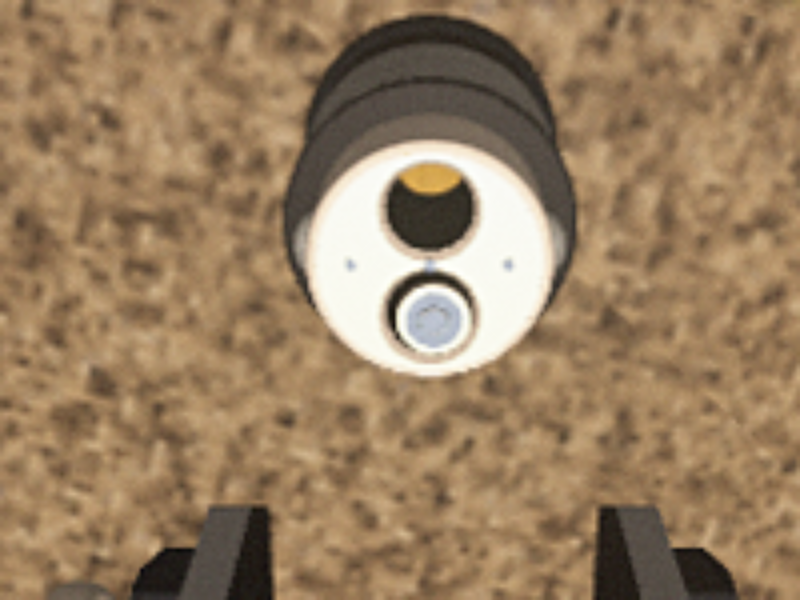

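The battery stands down, flush in the far bore. The empty bore is at crop (431,206), with the jaws now square to the bore line. On to the second battery.

play_rows --pt "6 -20 0" --pt "9 -40 5" --pt "9 -40 9" --pt "9 -40 9" --pt "9 -40 9" --pt "9 -40 9" --pt "9 -28 8" --pt "2.2 0 0" --pt "0 0 0" --pt "0 0 0" --yaw '[0,0,0,0,0,0,0,0,0,0]'

```text
t: 10.38
tcp_pos: [0.4922, -0.2458, 0.161]
eef_rot: [-0.44, 3.111, 0.0]
wrist_force: [-0.1, 1.0, -0.4]
grip_width: 0.467
```

```bash
python3 - <<'E'
from h import *
f=dict(np.load('w3.npz'));s={k:f[k] for k in('tcp_pos','eef_rot')}
print('bore',onplane('wrist',[(277.75,181.5)],.116,s),'nub in',onplane('wrist',[(278.2,210)],.1205,s),'neck',onplane('wrist',[(170+430/4,130+258/4)],.116,s))
P=cloud('wrist',f['d'],s);print('nub z',P[206:213,275:282,2].mean(),'neck z',P[194:198,260:270,2].mean(),P[194:198,288:298,2].mean())
s=readout.observe();a,d=cams.capture('wrist')
Q=cloud('wrist',d,s).reshape(-1,3);n=np.linalg.norm(Q[:,:2]-[.4915,-.2465],axis=1)
w=Q[(n<.03)&(Q[:,2]>.012)&(Q[:,2]<.06)];t=w[w[:,2]>.043]
print(len(w),(w.min(0)+w.max(0))/2,np.ptp(w,0),t.mean(0),(t.min(0)+t.max(0))/2)
delta([*((t.min(0)+t.max(0))/2)[:2],.025])
E
```

```text
bore [[0.46319383 0.00308197 0.116     ]] nub in [[0.48344377 0.00926277 0.1205    ]] neck [[0.47308248 0.00572539 0.116     ]]
nub z 0.12063364748007467 neck z 0.11645998455102105 0.11678735786607986
404 [ 0.49227518 -0.24787412  0.03229938] [0.01480722 0.0142845  0.0388379 ] [ 0.49150442 -0.24801926  0.04930754] [ 0.49238573 -0.24787412  0.04737454]
tcp [ 0.4923 -0.2458  0.1611] jaw [-0.278  0.961 -0.   ] F [ 0.5 -0.3  0.4] w 0.465 t 10.425
tool delta mm [  0.5  -2.  136.1]
```

play_rows --pt "0.5 -2 30" --pt "0 0 30" --pt "0 0 30" --pt "0 0 25" --pt "0 0 16" --pt "0 0 5" --pt "0 0 0" --pt "0 0 0" --yaw '[0,0,0,0,0,0,0,0]'

```text
t: 11.42
tcp_pos: [0.4926, -0.2489, 0.0256]
eef_rot: [-0.439, 3.11, -0.002]
wrist_force: [-0.2, 0.0, -0.9]
grip_width: 0.471
```

play_rows --pt "0 0 0" --pt "0 0 0" --pt "0 0 0" --pt "0 0 0" --pt "0 0 0" --pt "0 0 0" --pt "0 0 0" --pt "0 0 0" --yaw '[0,0,0,0,0,0,0,0]' --fingers 0

```text
t: 12.42
tcp_pos: [0.4924, -0.2489, 0.0252]
eef_rot: [-0.439, 3.11, -0.001]
wrist_force: [-1.0, 0.9, 6.0]
grip_width: 0.132
```

play_rows --pt "0 0 -25" --pt "0 0 -50" --pt "0 0 -50" --pt "0 0 -45" --pt "0 0 -14" --pt "0 0 0" --yaw '[0,0,0,0,0,0]'

```text
t: 13.18
tcp_pos: [0.4921, -0.2488, 0.2085]
eef_rot: [-0.439, 3.111, -0.0]
wrist_force: [-0.5, -0.7, -0.6]
grip_width: 0.129
```

```bash
python3 - <<'E'
from h import *
delta([.4632,.0031,.209])
E
```

```text
tcp [ 0.4921 -0.2488  0.2085] jaw [-0.277  0.961 -0.   ] F [-0.5 -0.7 -0.6] w 0.129 t 13.175
tool delta mm [-41.8 250.   -0.5]
```

play_rows --pt "-5 20 0" --pt "-6 40 0" --pt "-6 40 0" --pt "-6 40 0" --pt "-6 40 0" --pt "-6 40 0" --pt "-4 20 0" --pt "-2.8 10 0" --pt "0 0 0" --pt "0 0 0" --yaw '[0,0,0,0,0,0,0,0,0,0]'

```text
t: 14.42
tcp_pos: [0.4632, 0.0026, 0.2085]
eef_rot: [0.438, -3.11, -0.0]
wrist_force: [0.2, 0.2, -0.7]
grip_width: 0.134
```

```bash
python3 - <<'E'
from h import *
delta([.4632,.0031,.12])
s=readout.observe();a,d=cams.capture('wrist');save('w4',cv2.resize(a[150:330,180:380],(667,600)))
P=cloud('wrist',d,s)
Q=P.reshape(-1,3);M=R.from_rotvec(s['eef_rot']).as_matrix();L=(Q-s['tcp_pos'])@M
m=(abs(L[:,1])<.0072)&(abs(L[:,0])<.012)&(L[:,2]<.028)&(L[:,2]>.002)
w=L[m];print('held low part tool',len(w),w.min(0),w.max(0))
m=(abs(L[:,1])<.0075)&(abs(L[:,0])<.012)&(L[:,2]<-.018)&(L[:,2]>-.03)
w=L[m];print('held top',len(w),w.min(0),w.max(0),w.mean(0))
E
```

```text
tcp [0.4632 0.0026 0.2085] jaw [-0.276  0.961  0.   ] F [ 0.2  0.2 -0.7] w 0.134 t 14.425
tool delta mm [-0.2  0.5 88.5]
held low part tool 420 [ 0.00098014 -0.00711352  0.00204506] [0.00732274 0.00687733 0.0241674 ]
held top 1028 [-0.01087051 -0.00749124 -0.0299639 ] [ 0.01155933  0.00749066 -0.01803397] [ 2.80893590e-03  5.28241357e-05 -2.41540871e-02]
```

View pics/w4.png

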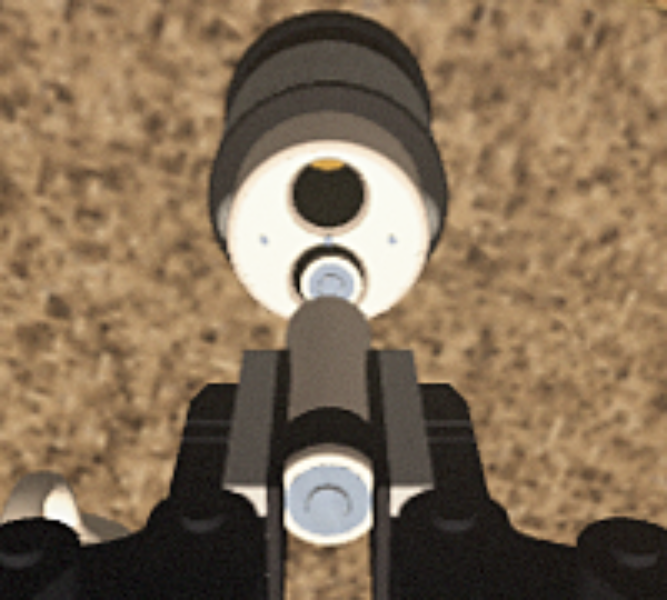

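The second battery hangs straight and centred in the jaws, and the empty bore is lined up. Lowering.

play_rows --pt "-0.2 0.5 20" --pt "0 0 25" --pt "0 0 12" --pt "0 0 8" --pt "0 0 6" --pt "0 0 5" --pt "0 0 0" --yaw '[0,0,0,0,0,0,0]'

```text
t: 15.35
tcp_pos: [0.4633, 0.0036, 0.1328]
eef_rot: [0.439, -3.111, -0.0]
wrist_force: [1.1, -0.4, -0.8]
grip_width: 0.132
```

play_rows --pt "0 0 4" --pt "0 0 4" --pt "0 0 3.5" --pt "0 0 0" --pt "0 0 0" --yaw '[0,0,0,0,0]'

```text
t: 15.98
tcp_pos: [0.4634, 0.0036, 0.1214]
eef_rot: [-0.439, 3.111, -0.0]
wrist_force: [-0.1, -0.1, 0.5]
grip_width: 0.131
```

play_rows --pt "0 0 0" --pt "0 0 0" --pt "0 0 0" --pt "0 0 0" --pt "0 0 -10" --pt "0 0 -40" --pt "0 0 -40" --pt "0 0 0" --pt "0 0 0" --yaw '[0,0,0,0,0,0,0,0,0]' --fingers 40

```text
t: 17.1
tcp_pos: [0.4629, 0.0037, 0.211]
eef_rot: [0.439, -3.11, -0.0]
wrist_force: [-0.2, -0.1, -0.2]
grip_width: 0.47
```

```bash
python3 - <<'E'
from h import *
s=readout.observe();a,d=cams.capture('wrist');save('w5',cv2.resize(a[130:280,170:370],(800,600)))
P=cloud('wrist',d,s);Q=P.reshape(-1,3)
for x,y in((.4836,.0092),(.4632,.0031)):
    n=np.linalg.norm(Q[:,:2]-[x,y],axis=1);w=Q[(n<.003)&(Q[:,2]<.15)];print(len(w),np.median(w[:,2]))
n=np.linalg.norm(Q[:,:2]-[.473,.006],axis=1);w=Q[(n<.04)&(Q[:,2]>.110)&(Q[:,2]<.119)];print('neck mid',(np.percentile(w,.5,axis=0)+np.percentile(w,99.5,axis=0))/2,np.ptp(w,0))
g=cv2.cvtColor(a,cv2.COLOR_RGB2GRAY);wm=cv2.inRange(g[130:250,215:340],150,255)
c=max(cv2.findContours(wm,cv2.RETR_EXTERNAL,cv2.CHAIN_APPROX_NONE)[0],key=cv2.contourArea)
e=cv2.fitEllipse(cv2.convexHull(c));uv=np.array(e[0])+[215,130];print('neck',uv,e[1],onplane('wrist',[uv],.116,s))
delta([.496,.2345,.16])
E
```

```text
39 0.12095223099443408
47 0.1209388314028963
neck mid [0.47326283 0.00496903 0.11463843] [0.04834617 0.04767027 0.00894576]
neck [275.19338226 220.34857178] (57.62511444091797, 65.73583221435547) [[0.47449255 0.00476189 0.116     ]]
tcp [0.4628 0.0037 0.2106] jaw [-0.276  0.961  0.001] F [ 0.1 -0.2 -0.1] w 0.468 t 17.15
tool delta mm [-95.8 212.6  50.6]
```

View pics/w5.png

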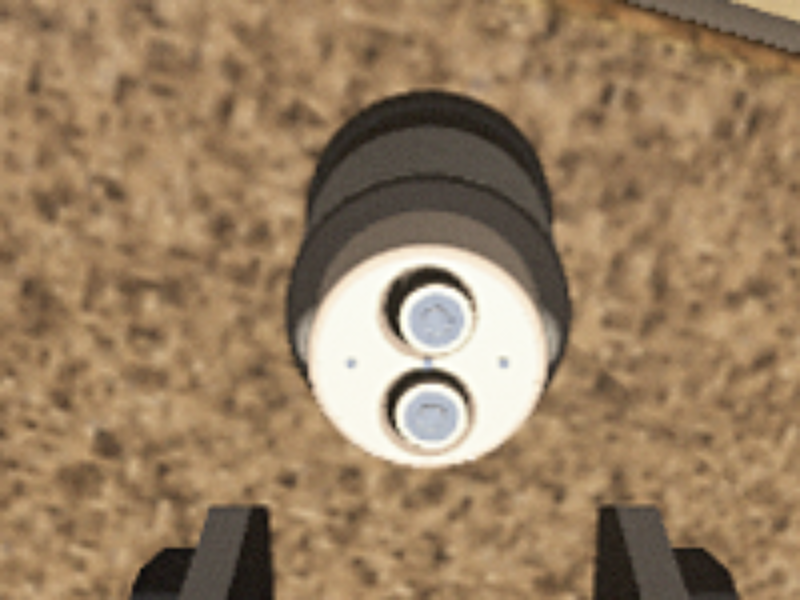

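Both batteries are seated with their nubs at about 0.121; the expected height is 0.1205. Next, the head.

play_rows --pt "-6 20 0" --pt "-16 40 6" --pt "-20 40 9" --pt "-20 40 9" --pt "-20 40 9" --pt "-13.8 32.6 9" --pt "0 0 8" --pt "0 0 0" --pt "0 0 0" --yaw '[0,0,0,0,0,0,0,0,0]' --fingers 65

```text
t: 18.27
tcp_pos: [0.4967, 0.2334, 0.1614]
eef_rot: [0.437, -3.111, 0.0]
wrist_force: [-0.1, -1.0, 0.2]
grip_width: 0.765
```

```bash
python3 - <<'E'
from h import *
s=readout.observe();a,d=cams.capture('wrist');save('w6',a)
Q=cloud('wrist',d,s).reshape(-1,3);n=np.linalg.norm(Q[:,:2]-[.496,.2345],axis=1)
for lo,hi,r in((.0655,.0735,.024),(.042,.060,.024),(.034,.043,.035)):
    w=Q[(n<r)&(Q[:,2]>lo)&(Q[:,2]<hi)];a0,b0=np.percentile(w,1,axis=0),np.percentile(w,99,axis=0);print(lo,len(w),(a0+b0)/2,b0-a0,w.mean(0))
g=cv2.cvtColor(a,cv2.COLOR_RGB2GRAY)
dk=cv2.inRange(g[120:260,180:380],0,45)
c=max(cv2.findContours(dk,cv2.RETR_EXTERNAL,cv2.CHAIN_APPROX_NONE)[0],key=cv2.contourArea);e=cv2.fitEllipse(c);print('dark',np.array(e[0])+[180,120],e[1],cv2.boundingRect(c))
delta([.496,.2345,.042])
E
```

```text
0.0655 1309 [0.49725172 0.23411414 0.06780679] [0.03035479 0.03039973 0.00381988] [0.49676841 0.23406041 0.06793153]
0.042 254 [0.48869011 0.23251704 0.05093557] [0.01779006 0.03091736 0.01779428] [0.4845293  0.22997552 0.0502157 ]
0.034 2083 [0.49679905 0.2343479  0.03842051] [0.0580394  0.05715706 0.00760173] [0.48977692 0.2323233  0.03899106]
dark [279.06758881 207.36911774] (38.68544387817383, 40.13120651245117) (79, 68, 41, 40)
tcp [0.4967 0.2335 0.1616] jaw [-0.275  0.961 -0.   ] F [ 0.2 -1.3  0.1] w 0.762 t 18.325
tool delta mm [  0.5   1.2 119.6]
```

View pics/w6.png

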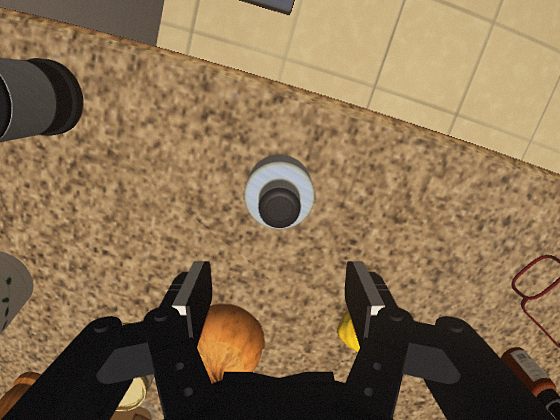

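The knob's top is at (279,206) in the picture and (0.497, 0.234) by depth. Descending onto it.

play_rows --pt "-0.5 0.6 20" --pt "0 0 30" --pt "0 0 30" --pt "0 0 20" --pt "0 0 12" --pt "0 0 6" --pt "0 0 0" --pt "0 0 0" --yaw '[0,0,0,0,0,0,0,0]'

```text
t: 19.32
tcp_pos: [0.4973, 0.2351, 0.044]
eef_rot: [-0.439, 3.11, 0.0]
wrist_force: [0.1, 0.5, -0.2]
grip_width: 0.761
```

play_rows --pt "0 0 0" --pt "0 0 0" --pt "0 0 0" --pt "0 0 0" --pt "0 0 0" --pt "0 0 0" --pt "0 0 0" --pt "0 0 0" --yaw '[0,0,0,0,0,0,0,0]' --fingers 0

```text
t: 20.32
tcp_pos: [0.4971, 0.2352, 0.0439]
eef_rot: [-0.439, 3.11, 0.0]
wrist_force: [-1.8, -0.1, 5.5]
grip_width: 0.373
```

play_rows --pt "0 0 -20" --pt "0 0 -45" --pt "0 0 -50" --pt "0 0 -45" --pt "0 0 -12" --pt "0 0 0" --pt "0 0 0" --yaw '[0,0,0,0,0,0,0]'

```text
t: 21.2
tcp_pos: [0.4963, 0.2349, 0.2135]
eef_rot: [0.438, -3.107, 0.0]
wrist_force: [-0.5, -0.5, -1.2]
grip_width: 0.373
```

```bash
python3 - <<'E'
from h import *
delta([.4734,.006,.215])
s=readout.observe();a,d=cams.capture('wrist');save('w7',a)
M=R.from_rotvec(s['eef_rot']).as_matrix();L=(cloud('wrist',d,s).reshape(-1,3)-s['tcp_pos'])@M
n=np.hypot(L[:,0],L[:,1])
for lo,hi,r in((-.033,-.02,.024),(-.003,.008,.034)):
    w=L[(n<r)&(L[:,2]>lo)&(L[:,2]<hi)];a0,b0=np.percentile(w,1,axis=0),np.percentile(w,99,axis=0);print(lo,len(w),(a0+b0)/2,b0-a0)
w=L[(n>.018)&(n<.028)&(L[:,2]>-.003)&(L[:,2]<.008)];c=np.linalg.lstsq(np.c_[w[:,:2],np.ones(len(w))],w[:,2],rcond=None)[0];print('belltop slope',c)
w=L[(n<.033)&(L[:,2]>.012)&(L[:,2]<.06)];print('skirt',np.percentile(w,99.5,axis=0),np.percentile(w,.5,axis=0))
E
```

```text
tcp [0.4963 0.2349 0.2135] jaw [-0.276  0.961  0.   ] F [-0.5 -0.5 -1.2] w 0.373 t 21.2
tool delta mm [  85.3 -213.7   -1.3]
-0.033 4666 [ 6.98093874e-04 -6.22683653e-05 -2.62957044e-02] [0.02980209 0.04078543 0.01203492]
-0.003 3861 [0.01486666 0.00012025 0.00287924] [0.02850112 0.05687491 0.00985823]
belltop slope [0.02092605 0.0035669  0.00407985]
skirt [0.03082309 0.02749208 0.04260984] [ 0.01274157 -0.02709693  0.01207859]
```

View pics/w7.png

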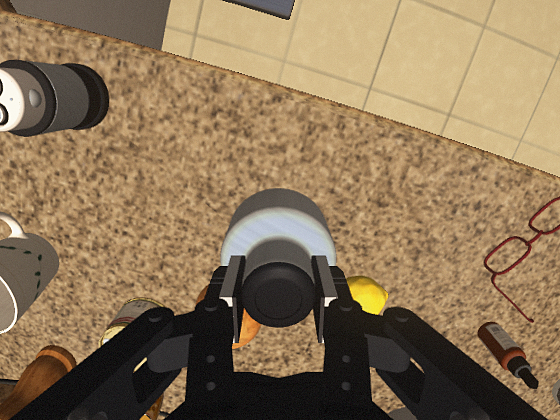

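The head hangs straight and centred, with the knob at (279,292).

play_rows --pt "6 -15 0" --pt "14 -35 0" --pt "15 -40 0" --pt "15 -40 0" --pt "15 -40 0" --pt "14 -30 0" --pt "6.3 -13.7 0" --pt "0 0 0" --pt "0 0 0" --pt "0 0 0" --yaw '[0,0,0,0,0,0,0,0,0,0]'

```text
t: 22.5
tcp_pos: [0.474, 0.007, 0.2153]
eef_rot: [0.441, -3.11, -0.0]
wrist_force: [0.1, -0.7, -1.2]
grip_width: 0.378
```

```bash
python3 - <<'E'
from h import *
s=dict(tcp_pos=[.4629,.0037,.2108],eef_rot=[.439,-3.11,0])
print('dot',onplane('wrist',[(277,220.75)],.116,s))
delta([.4734,.0061,.164])
b,e=cams.capture('scene');save('s2',b)
E
```

```text
dot [[0.47426596 0.00621885 0.116     ]]
tcp [0.474  0.007  0.2153] jaw [-0.278  0.961  0.   ] F [ 0.1 -0.7 -1.2] w 0.378 t 22.5
tool delta mm [ 0.9 -0.7 51.3]
```

play_rows --pt "0.5 -0.8 20" --pt "0 0 14" --pt "0 0 8" --pt "0 0 6" --pt "0 0 5" --pt "0 0 4" --pt "0 0 0" --pt "0 0 0" --yaw '[0,0,0,0,0,0,0,0]'

```text
t: 23.55
tcp_pos: [0.4739, 0.0052, 0.1585]
eef_rot: [-0.439, 3.11, -0.0]
wrist_force: [0.2, -0.7, -1.3]
grip_width: 0.38
```

play_rows --pt "0 0.7 3" --pt "0 0 3" --pt "0 0 2" --pt "0 0 0" --pt "0 0 0" --yaw '[0,0,0,0,0]'

```text
t: 24.18
tcp_pos: [0.4736, 0.0059, 0.1504]
eef_rot: [-0.439, 3.111, -0.0]
wrist_force: [-1.0, -0.3, -1.5]
grip_width: 0.372
```

Around the neck with no side force. Pressing in steps.

play_rows --pt "0 0 2" --pt "0 0 2" --pt "0 0 2" --pt "0 0 0" --pt "0 0 0" --yaw '[0,0,0,0,0]'

```text
t: 24.8
tcp_pos: [0.4739, 0.0058, 0.1446]
eef_rot: [-0.439, 3.11, -0.001]
wrist_force: [0.9, -0.2, 2.8]
grip_width: 0.378
```

play_rows --pt "0 0 2" --pt "0 0 2" --pt "0 0 0" --pt "0 0 0" --yaw '[0,0,0,0]'

```text
t: 25.3
tcp_pos: [0.4727, 0.0062, 0.1393]
eef_rot: [0.438, -3.108, -0.002]
wrist_force: [-0.7, -0.7, -9.3]
grip_width: 0.379
```

play_rows --pt "0 0 2" --pt "0 0 2" --pt "0 0 1.5" --pt "0 0 0" --pt "0 0 0" --yaw '[0,0,0,0,0]'

```text
t: 25.92
tcp_pos: [0.4738, 0.0059, 0.1351]
eef_rot: [-0.439, 3.11, -0.0]
wrist_force: [0.4, -0.4, -1.8]
grip_width: 0.376
```

play_rows --pt "0 0 1" --pt "0 0 1" --pt "0 0 0" --pt "0 0 0" --yaw '[0,0,0,0]'

```text
t: 26.42
tcp_pos: [0.4738, 0.0059, 0.1338]
eef_rot: [-0.439, 3.109, -0.001]
wrist_force: [-2.0, -0.8, 9.6]
grip_width: 0.376
```

play_rows --pt "0 0 1" --pt "0 0 1" --pt "0 0 0" --pt "0 0 0" --pt "0 0 0" --yaw '[0,0,0,0,0]'

```text
t: 27.05
tcp_pos: [0.4743, 0.0059, 0.1338]
eef_rot: [-0.438, 3.107, -0.002]
wrist_force: [-7.8, 1.1, 28.3]
grip_width: 0.376
```

```bash
python3 - <<'E'
from h import *
delta([.4734,.006,.134])
b,e=cams.capture('scene');save('s3',cv2.resize(b[170:320,170:370],(800,600)))
Q=cloud('scene',e).reshape(-1,3);n=np.linalg.norm(Q[:,:2]-[.473,.006],axis=1);w=Q[(n<.034)&(Q[:,2]<.16)&(Q[:,2]>.01)];print(np.percentile(w,1,axis=0),np.percentile(w,99,axis=0))
for i in range(3):
  cams.capture('top');print(readout.observe()['wrist_force'])
E
```

```text
tcp [0.4743 0.0059 0.1338] jaw [-0.277  0.961 -0.002] F [-7.8  1.1 28.3] w 0.376 t 27.05
tool delta mm [ 0.9  0.4 -0.2]
[ 0.442157   -0.02583744  0.01149365] [0.48636124 0.03297318 0.15983972]
[-6.68745432  1.34153416 28.46871206]
[-7.08818720e+00 -1.84086388e-05  2.96980951e+01]
[-7.72351427  0.83660007 27.92761754]
```

View pics/s3.png

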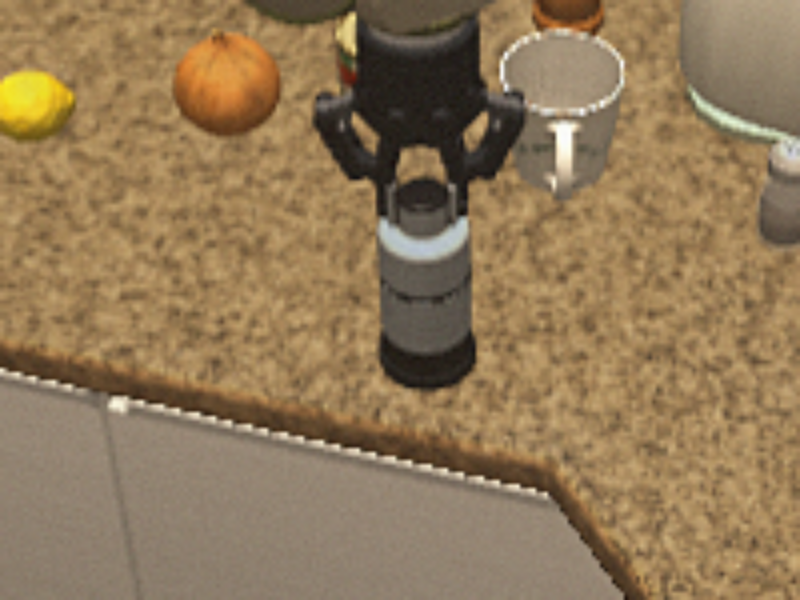

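The head sits flush on the shoulder with the mill upright. The push is a steady 28 N or so, and the other objects are where they were.

```bash
python3 -c "
from plant import ticket
print(ticket.finish_job())"
```

```text
the job is handed in; nothing more can be done
None
```

I stood both batteries nub-up in the bores and pressed the head on until it clicked and stopped on the shoulder. I handed the job in at about 27 s, still gripping and pressing; it reports no verdict.

My last checks agreed with each other:
- **Batteries:** both nubs read about 121 mm up, against 120.5 mm expected.
- **Click:** the wrist force swung as the catches gave way, then rose again at the shoulder.
- **Head:** the tool height puts the rim about 90 mm up. It did not move as the force rose from about 10 N to 28 N.
- **Final push:** it held steady at about 28 N down, with about 7 N of sideways force. The head looks flush and the mill upright in the last picture.
- **Other objects:** the mug, onion, lemon and salt shaker look undisturbed in the last picture. I did not measure their positions.

One reading was off. The gripper opening showed about 11 mm on the 14.5 mm batteries and 32 mm on the 34 mm knob, but every grip held.

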